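# Park two rollers at the top of the race ramp

## Robot

A 6-joint arm with a two-finger parallel gripper is mounted at the origin on the work surface. World frame = base frame: x ahead of the robot, y to its left, z up, the work surface at z = 0. Lengths are in mm, angles in rad, forces in N, time in s.
With the tool pointing down it reaches from about 350 to 875 mm from the base axis. Payload 4.2 kg.
Tool frame: the origin (TCP) lies at the very end of the fingers, on their centre line; the grasp point (between the pads) lies arm.grip_depth behind it (arm.grip_depth is the distance from the TCP to the grasp point, in mm); x points along the fingers, y is the direction in which the jaws open and shut, and the axes are right-handed (so a half turn about x gives the same grasp; the last joint's range is limited). The gripper opens to 85 mm and grips with 20 to 120 N. Pads are 22 mm wide; open, the fingers measure 114 mm over their backs; the gripper's body (76 mm by 85 mm) begins 54 mm behind the grasp point. The pads swing forward as they close: fully open they stand 13 mm farther back than shut.
Start: joints at [1.516, 0.385, 0.008, 0, -1.194, -0.259], TCP at [192.89, 594.468, 195.312] pointing down, gripper open.
Joint ranges: [-3.14, 3.14], [-1.21, 2.06], [-1.07, 1.41], [-3.16, 2.05], [-2.99, -0.16], [-3.1, 3.1]. Speed limits (rad/s): [2.79, 2.79, 3.14, 3.14, 3.14, 3.14].

## Interface

Orientations are given as a unit quaternion [x, y, z, w].
In Python, from bench import arm, get_image, models gives the robot as it stands.
- The arm moves only by the tool arm_command, never from a script. Its argument "rows" is a list of rows, each an object of numbers: "dx", "dy", "dz": the shift along the tool's x, y, z in m; "wx", "wy", "wz": the turn, a rotation vector about the tool's x, y, z in degrees; "gripper": the closure, from -1 (fully open) to 1 (shut). A call has exactly 8 rows; each row is the pose to reach, as a shift and turn from the pose measured when the call began, along the tool's axes at that moment; what a row does not reach only later rows make up. A row lasts 1/10 s, in which the tool goes at most 50 mm and 8.59 degrees, less where a joint would pass 70% of its speed; a pose out of reach is approached as far as the arm can. A call with a gripper value outside its range is refused whole. The fingers move at their own pace and stop on an object; the grip force is fixed at half the most. Time passes only in rows, so rows that repeat a pose let the fingers close, or fill a call up. It gives the time, the measured TCP pose, the force and the opening at its end, in the units of the state.
- arm.read_state(): the state, without advancing time (a new reading comes with each control period).
- get_image(name): name is "scene" or "top"; returns a dict with "img" (420x560x3 uint8, red, green, blue), "K" (3x3 intrinsics, pixels), "rvec" (rotation vector, rad) and "tvec" (3), from world to camera coordinates, as OpenCV has them. Camera axes: x right, y down, z forward; pixel columns grow to the right and rows downward; lengths in mm; the calibration is good to about 2 mm. A picture is of the moment at which its call begins. There is no depth.
- arm.job_done(): hands the job in, once; it reports no verdict.
Trained networks look in the newest picture that a camera, given by its name, has taken for a name from the list of things; names that differ only in an ending like _2 or _b are one class to them, and where a whole thing is asked for, a point or a joint stands for the part that bears it (a point fixed in the world has none). Each returns a list of dicts, best first, with "conf" (0 to 1); they miss things now and then, are a little off and sometimes report something else, mostly with a low value. They report only what shows in the picture. A call takes as long as a camera call. They do not tell look-alikes from the thing itself.
- models.cut_out(camera, query): "mask" (420x560 bool, what is visible of it) and "extent" ([left, top, right, bottom] in pixels, round what is visible of it).
The state is a dict: "clock": time; "joints": joint angles; "joint_vel": joint speeds; "joint_efforts": joint torques, N m; "position": TCP position; "ee_rot": TCP orientation; "contact_force": force on the tool from outside, world axes, zero at the start; "wrist_torque": the same for the moment, N m; "gripper_width": finger opening in mm.
Only numpy, scipy, OpenCV 4.12 (cv2) and the standard library are available. Lean on these libraries where they do the work, as an engineer would, in place of code of your own. Each camera call takes 0.05 s, during which the arm holds its last target.

## Task

Set up the rolling race: with closed fingers, push the plywood roller and the blue roller, in either order, each up its own lane of the sloped ramp, over the lip and into the hollow against the end stop at the top, so that neither rolls back; leave the mint-green roller at the foot. Push from behind with the fingertips or the outside of the fingers, steadily and without flicking; never lift a roller or take it between the fingers. Do not shift the other things on the table.

Things in the scene. Friction and masses are not known exactly. Their poses are not given: they have to be found in the camera images.
- track: Sloped three-lane gutter of a white and plywood ramp fixed to the table. x points uphill along the lanes (8 degrees above level), y across, z square to the lane floor. Origin: on the lane floor, middle lane's centre line, at the low end (uphill face of the foot bar), 22 mm above the table. Lane centres at y = -60, 0, 60 mm; lanes 50 mm wide between 10 mm thick walls only 10 mm high.
- foot (a point): Point on the track origin (middle lane). The foot bar runs across all lanes from x = -10 to 0 mm and is 8 mm high; a roller at rest against it has its centre at x = 19, z = 26 mm in the track frame. Nothing stands behind the bar, so fingers fit behind the roller.
- lip (a point): Point on the lip (thin red line) at track x = 200 mm, middle lane; the lip runs across all lanes. Before it the lane floor is flat; beyond it a grey hollow 5 mm deep reaches to the end stop. A roller whose centre passes the lip drops in and stays by itself, centre at track x = 215 to 218, z = 21 mm; let go before the lip it rolls back to the foot.
- stop (a point): Point on the downhill face of the end stop at track x = 244 mm, middle lane, at lane-floor level (z = 0); the stop runs across all lanes and stands 30 mm above that level.
- ply_roller: slotted roller (discs joined by slats) of bare plywood colour, 52 mm in diameter, 44 mm wide, about 100 g (70 to 140 g); origin at its centre, its y axis along its axle (across the lane); it turns about y as it rolls. To be parked at the top.
- blue_roller: slotted roller (discs joined by slats) in blue plastic, 52 mm in diameter, 44 mm wide, about 100 g (70 to 140 g); origin at its centre, its y axis along its axle (across the lane); it turns about y as it rolls. To be parked at the top.
- mint_roller: slotted roller (discs joined by slats) in pale mint-green plastic, 52 mm in diameter, 44 mm wide, about 100 g (70 to 140 g); origin at its centre, its y axis along its axle (across the lane); it turns about y as it rolls. To be left at the foot.
- blue_lattice: Bystander: blue slotted lattice panel, about 156 x 156 x 18 mm, lying flat; origin under its centre
- mint_lattice: Bystander: mint-green slotted lattice panel, about 120 x 156 x 18 mm, lying flat; origin under its centre
- white_lattice: Bystander: white slotted lattice panel, about 120 x 156 x 18 mm, lying flat; origin under its centre
- ply_wheel: Bystander: plywood slotted wheel model lying flat near the ramp's low end, 72 mm across, 25 mm high; origin under its centre
- tape_roll: Bystander: roll of tan tape lying flat near the ramp's high end, 72 mm across, 22 mm high; origin under its centre
- ply_arc: Bystander: flat plywood arc, about 150 mm long, 5 mm thick; origin at the middle of the arc, on its underside
- glue_bottle: Bystander: white glue bottle with orange cap, 44 mm across, 110 mm high, standing; origin under its centre
There are look-alikes about, which are no part of the job. What is shaped like the ply_roller but orange or yellow is not meant.

How it is judged (in metres and radians):
At the end, for the whole second after the job is handed in: The plywood and blue rollers each lie at rest in the hollow behind the lip (centre 209 to 224 mm up the track, less than 24.5 mm above lane level), the mint roller still lies at the foot within 20 mm of its start (x of ply_roller in the frame of track between 0.209 and 0.224 m and z of ply_roller in the frame of track between 0.015 and 0.0245 m and y of ply_roller in the frame of track between -0.07 and 0.07 m and linear speed of each of ply_roller, blue_roller, mint_roller below 0.02 m/s and x of blue_roller in the frame of track between 0.209 and 0.224 m and z of blue_roller in the frame of track between 0.015 and 0.0245 m and y of blue_roller in the frame of track between -0.07 and 0.07 m and distance of mint_roller from where it was at the start of the episode below 0.02 m); the robot touches nothing.
It fails at once if the plywood or blue roller is lifted more than 10 mm off its lane (z of any of ply_roller, blue_roller in the frame of track above 0.036 m).
It fails at once if the plywood or blue roller is taken between the fingers (distance between the grasp point and ply_roller below 0.025 m or distance between the grasp point and blue_roller below 0.025 m).
It fails at once if the plywood or blue roller is flicked (faster than 0.8 m/s) (linear speed of any of ply_roller, blue_roller above 0.8 m/s).
It fails at once if the mint roller is moved more than 20 mm from the foot (distance of mint_roller from where it was at the start of the episode above 0.02 m).
It fails at once if something else on the table is moved more than 30 mm (distance of any of blue_lattice, mint_lattice, white_lattice, ply_wheel, tape_roll, ply_arc, glue_bottle from where it was at the start of the episode above 0.03 m).
It also fails if it takes over 58 s, if anything falls off the work surface, if the arm or the gripper's body presses on something with over 40 N, if the wrist force passes 120 N, or if a joint passes its speed limit or range.

## Working session

There is one attempt and no reset: what is moved stays moved. The work goes in short steps, Python scripts to look and compute and a tool call to move; the robot and the scene stay as the last step left them, time stands still between calls to the robot, and variables do not carry over. Pictures are saved under pics/ and viewed, and the job is handed in when it is done.

Besides the shell and the picture viewer there is one more tool, called as name(argument=value, ...) on one line, values as JSON. arm_command: Moves the arm, as the interface text tells. Its arguments: {"type":"object","properties":{"rows":{"type":"array"}},"required":["rows"]}

```bash
mkdir -p pics; ls; python3 - <<'E'
from bench import arm,get_image,models
import cv2,numpy as np
s=arm.read_state();print(s, arm.grip_depth)
for n in("scene","top"):
    d=get_image(n);cv2.imwrite(f"pics/{n}0.png",d["img"][:,:,::-1]);print(n,d["K"],d["rvec"],d["tvec"])
    for q in("ply_roller","blue_roller","mint_roller","track","ply_wheel"):
        print(q,[(round(r["conf"],2),r["extent"]) for r in models.cut_out(n,q)][:4])
E
```

```text
pics
{'clock': 0.0, 'joints': array([ 1.51555490e+00,  3.85562603e-01,  6.64079657e-03, -5.08360025e-04,
       -1.19397800e+00, -2.58581552e-01]), 'joint_vel': array([-1.18923820e-04, -7.72193521e-04, -4.35667969e-05,  6.16677257e-04,
        1.14786634e-03, -3.52129817e-04]), 'joint_efforts': array([ 2.83327086e-05, -3.92292309e+01,  1.88400793e+01,  4.18634802e+00,
       -4.57404123e-03,  1.36331991e-06]), 'position': array([192.72521713, 593.85999291, 194.22247282]), 'ee_rot': array([-0.69831823,  0.11132068,  0.69849965,  0.10980706]), 'contact_force': array([-1.35277058, -0.77295368,  0.09104274]), 'wrist_torque': array([0.0847301 , 0.04927215, 0.02765531]), 'gripper_width': 85.30952862470828} 18.700000000000003
scene [[480.62311117   0.         271.82497299]
 [  0.         480.62311117 208.66600974]
 [  0.           0.           1.        ]] [ 1.81959377  1.83972722 -0.64198623] [  53.22664159 -385.93654695 1773.56318863]
ply_roller [(0.81, [270.7, 162.9, 290.3, 179.2]), (0.79, [247.5, 189.3, 265.4, 205.8]), (0.52, [201.2, 177.1, 220.8, 197.8])]
blue_roller [(0.87, [246.4, 20
[... 151 characters left out ...]
14.2, 228.7])]
top [[443.13439346   0.         274.51118788]
 [  0.         443.13439346 208.51734756]
 [  0.           0.           1.        ]] [ 2.21114354 -2.15137968  0.0787447 ] [ -25.42066316  544.07281915 1186.21377077]
ply_roller [(0.87, [304.1, 261.4, 327.2, 287.6]), (0.84, [345.0, 242.4, 364.3, 266.2]), (0.69, [269.1, 269.2, 285.7, 289.2]), (0.57, [297.3, 215.6, 317.1, 234.2])]
blue_roller [(0.75, [297.1, 193.0, 313.1, 209.1]), (0.75, [106.5, 162.0, 132.8, 180.7])]
mint_roller [(0.75, [295.7, 171.3, 314.0, 188.8])]
track [(0.88, [212.4, 164.9, 320.3, 243.9]), (0.28, [352.2, 197.7, 377.3, 226.2])]
ply_wheel [(0.74, [348.8, 198.1, 377.0, 226.9]), (0.7, [212.2, 163.2, 321.0, 244.4])]
```

```bash
python3 - <<'E'
import cv2
a=cv2.imread("pics/top0.png");cv2.imwrite("pics/top0z.png",cv2.resize(a[130:310,170:410],None,fx=3.3,fy=3.3,interpolation=cv2.INTER_CUBIC))
a=cv2.imread("pics/scene0.png");cv2.imwrite("pics/scene0z.png",cv2.resize(a[130:280,170:370],None,fx=4,fy=4,interpolation=cv2.INTER_CUBIC))
E
```

```text
(no output)
```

View pics/top0.png

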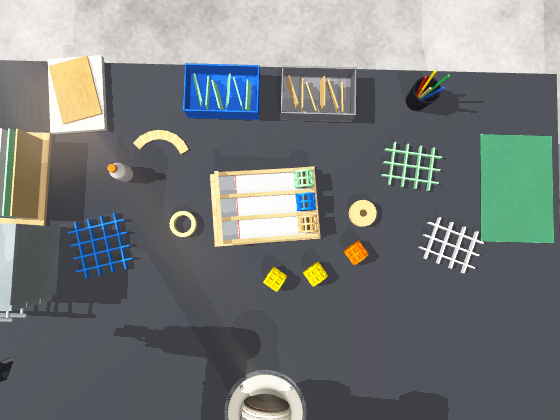

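View pics/scene0.png

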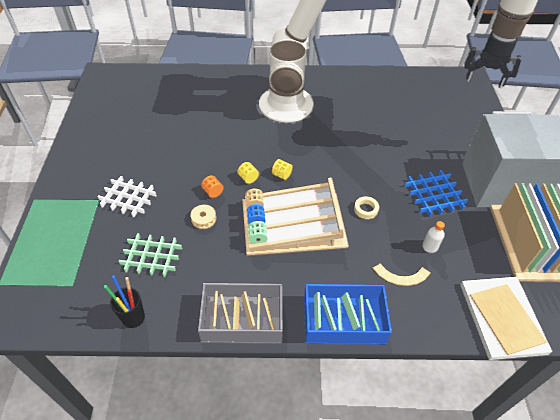

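```bash
ls pics
```

```text
scene0.png
scene0z.png
top0.png
top0z.png
```

View pics/top0z.png

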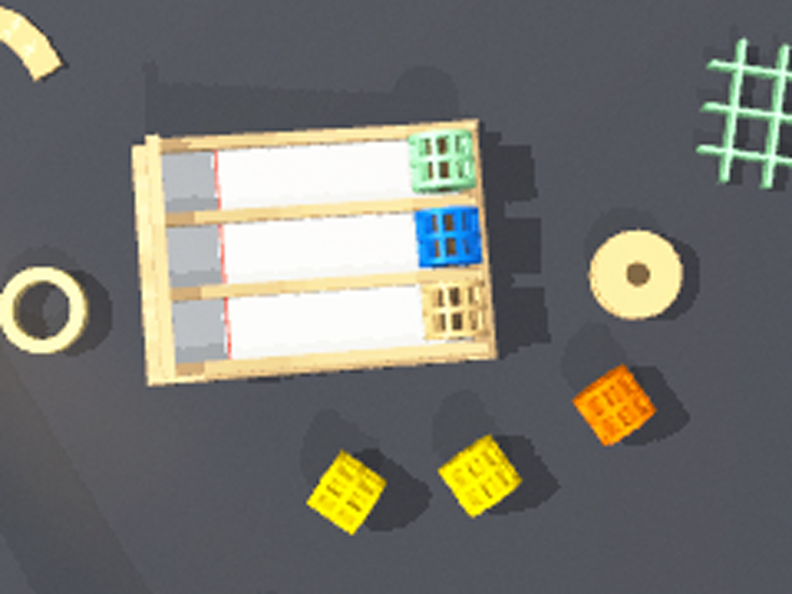

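View pics/scene0z.png

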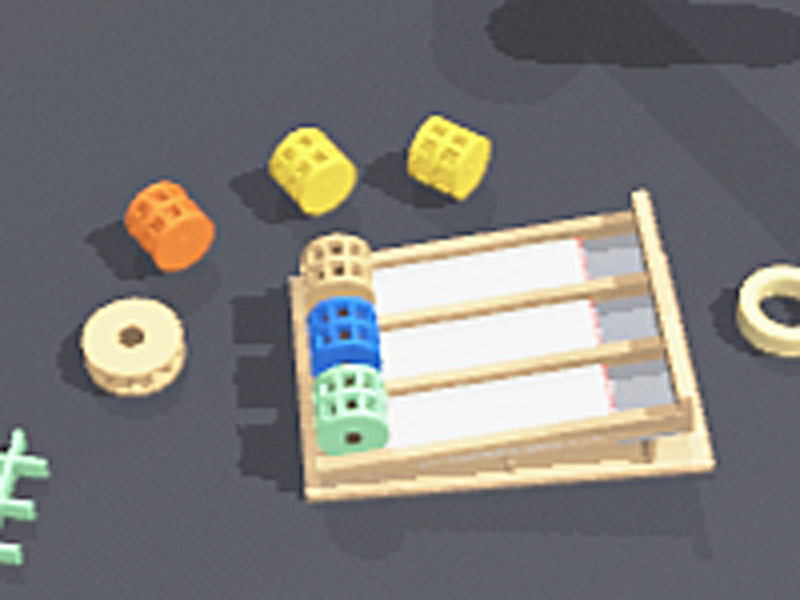

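Top view: the plywood roller is at (308,224), blue at (305,201) and mint at (305,180), all at the ramp's right (low) end. The lip is at about x=237 px. Look-alikes are yellow at (275,279) and (316,274), and orange at (356,253). Only the plywood-coloured roller in the lane at (308,224) fits the description, as the enlarged crop confirms. Next I'll fit the track pose.

```bash
cat > h.py <<'E'
import numpy as np,cv2
from scipy.spatial.transform import Rotation as R
from scipy.optimize import least_squares
def trackT(p):
    x,y,yaw=p
    Rm=(R.from_euler('z',yaw)*R.from_euler('y',-8,degrees=True)).as_matrix()
    return Rm,np.array([x,y,22.])
def proj(d,P): return cv2.projectPoints(np.asarray(P,float).reshape(-1,1,3),d["rvec"],d["tvec"],d["K"],None)[0].reshape(-1,2)
def cyl(c):
    a=np.linspace(0,2*np.pi,48); 
    return np.vstack([np.c_[c[0]+26*np.cos(a),np.full(48,c[1]+s),c[2]+26*np.sin(a)] for s in(-22,22)])
E
python3 - <<'E'
from h import *
from bench import arm,get_image,models
D={n:get_image(n) for n in("top","scene")}
obs=[]  # (cam,kind,data)
for n,d in D.items():
    im=d["img"].astype(int)
    red=(im[:,:,0]-im[:,:,1]>40)&(abs(im[:,:,1]-im[:,:,2])<40)&(im[:,:,0]>150)
    v,u=np.nonzero(red); 
    box=(u>225)&(u<245)&(v>170)&(v<245) if n=="top" else (u>312)&(u<325)&(v>185)&(v<238)
    print(n,"red",box.sum(),u[box].min(),u[box].max(),v[box].min(),v[box].max())
    obs.append((n,"red",np.c_[u,v][box].astype(float)))
    for q,y in(("ply_roller",60),("blue_roller",0),("mint_roller",-60)):
        ctr={"top":{60:(308,224),0:(305,201),-60:(305,180)},"scene":{60:(256,197),0:(256,212),-60:(258,232)}}[n][y]
        for r in models.cut_out(n,q):
            e=np.array(r["extent"]);c=(e[:2]+e[2:])/2
            if np.hypot(*(c-ctr))<8: obs.append((n,y,e));print(n,q,r["conf"],e);break
def res(p,which=("top","scene"),full=False):
    Rm,t=trackT(p);out=[]
    for n,k,dat in obs:
        if n not in which: continue
        d=D[n]
        if isinstance(k,str):
            L=proj(d,(Rm@np.array([[199.5,-85,0],[199.5,85,0.]]).T).T+t)
            v=(L[1]-L[0])/np.linalg.norm(L[1]-L[0]);nn=np.array([-v[1],v[0]])
            out+=list(((dat-L[0])@nn)/np.sqrt(len(dat))*2)
        else:
            e=proj(d,(Rm@cyl((19,k,26)).T).T+t)
            m=np.r_[e.min(0),e.max(0)]
            r=m-dat
            if n=="scene": r=np.r_[(r[0]+0)*1,r[1],r[2],r[3] if k==-60 else 0]
            out+=list(r)
    return np.array(out)
p0=[500,-80,np.pi/2]
for w in(("top",),("scene",),("top","scene")):
    s=least_squares(res,p0,args=(w,),loss="soft_l1",x_scale=[10,10,.1]);print(w,s.x,np.degrees(s.x[2]),s.cost)
np.save("track.npy",s.x)
Rm,t=trackT(s.x)
for n,d in D.items():
    im=cv2.resize(d["img"][:,:,::-1],None,fx=3.3,fy=3.3,interpolation=cv2.INTER_CUBIC)
    def pl(P,c):
        q=(proj(d,(Rm@np.array(P,float).T).T+t)+.5)*3.3
        cv2.polylines(im,[q.astype(int).reshape(-1,1,2)],False,c,1)
    pl([[200,-85,0],[200,85,0]],(255,0,255));pl([[244,-95,30],[244,95,30]],(255,255,0))
    for y in(-85,-35,-25,25,35,85): pl([[0,y,0],[244,y,0]],(0,255,0))
    pl([[-10,-95,8],[-10,95,8]],(255,0,255))
    for y in(-60,0,60):
        c=cyl((19,y,26));pl(c[:48],(0,0,255));pl(c[48:],(0,0,255))
    o=(190,140) if n=="top" else(220,150)
    cv2.imwrite(f"pics/fit_{n}.png",im[int(o[1]*3.3):int(o[1]*3.3)+400,int(o[0]*3.3):int(o[0]*3.3)+500])
s=arm.read_state();print(R.from_quat(s["ee_rot"]).as_matrix().round(3))
E
```

```text
top red 66 234 239 175 238
top ply_roller 0.72 [297.4 215.  318.4 234.2]
top blue_roller 0.61 [295.9 191.6 318.9 212.7]
top mint_roller 0.83 [295.  168.5 314.1 188.9]
scene red 28 313 323 189 231
scene ply_roller 0.63 [245.  186.5 261.8 205.1]
scene blue_roller 0.77 [245.7 203.4 264.8 224.2]
scene mint_roller 0.81 [245.8 220.7 266.5 244.5]
('top',) [ 563.98876181 -108.64335026    1.67799216] 96.14186865567692 5.156807957041238
('scene',) [ 562.57768495 -110.98917806    1.66456944] 95.3728038600721 3.5730523916187007
('top', 'scene') [ 563.54911527 -109.67827622    1.67136261] 95.76202345107897 10.142194678874645
[[-0.    -0.309 -0.951]
 [ 0.    -0.951  0.309]
 [-1.    -0.     0.   ]]
```

View pics/fit_top.png

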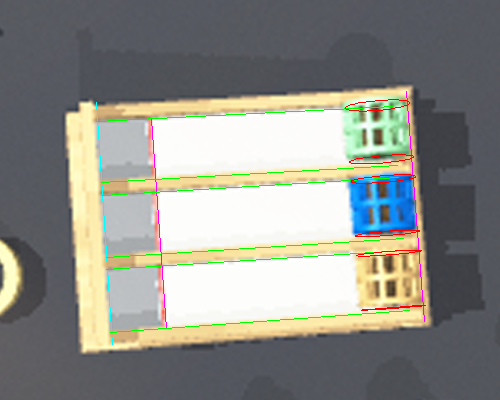

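View pics/fit_scene.png

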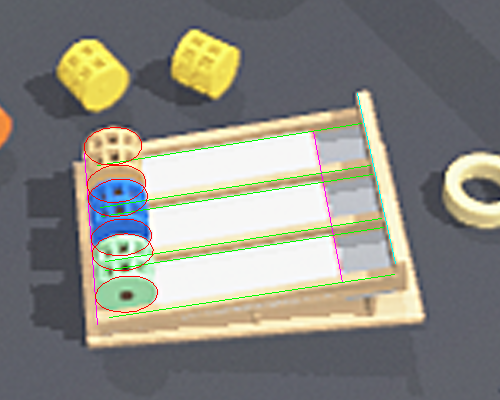

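Both overlays match the ramp to about 2 mm: the lip, walls, rollers and stop all coincide. I'll push ply first, with the jaw axis along the lane and the tool vertical.

```bash
cat > mv.py <<'E'
from h import *
import sys
from bench import arm
p=np.load("track.npy");Rm,t=trackT(p)
u=np.array([np.cos(p[2]),np.sin(p[2]),0])
Rt=np.c_[[0,0,-1],-u,np.cross([0,0,-1],-u)]
s=arm.read_state();R0=R.from_quat(s["ee_rot"]).as_matrix();P=s["position"]
print("clock",s["clock"],"pos",P.round(1),"track",(Rm.T@(P-t)).round(1),"F",s["contact_force"].round(1),"w",round(s["gripper_width"],1))
print("rot",np.degrees(R.from_matrix(R0.T@Rt).as_rotvec()).round(1))
# args: track x, y, z -> shift
for a in sys.argv[1:]:
    v=np.array([float(c) for c in a.split(",")]);W=Rm@v+t
    print(a,"world",W.round(1),"shift mm",(R0.T@(W-P)).round(1))
E
python3 mv.py -40,60,25 -40,60,150 -40,0,25
```

```text
clock 1.0 pos [192.9 594.5 195.3] track [754.8 298.1  69. ] F [ 0.7 -0.6 -0.3] w 85.5
rot [-23.7   0.    0. ]
-40,60,25 world [ 508.2 -158.6   41.2] shift mm [ 154.1  619.  -532.4]
-40,60,150 world [ 509.9 -175.9  165. ] shift mm [  30.3  634.9 -539.4]
-40,0,25 world [ 567.9 -152.6   41.2] shift mm [ 154.1  594.8 -587.3]
```

arm_command(rows=[{"dy":0.032,"dz":-0.027,"wx":-5,"gripper":1},{"dy":0.066,"dz":-0.056,"wx":-10,"gripper":1},{"dy":0.1,"dz":-0.085,"wx":-15,"gripper":1},{"dy":0.134,"dz":-0.114,"wx":-20,"gripper":1},{"dy":0.168,"dz":-0.143,"wx":-23.7,"gripper":1},{"dy":0.202,"dz":-0.172,"wx":-23.7,"gripper":1},{"dy":0.236,"dz":-0.2,"wx":-23.7,"gripper":1},{"dy":0.27,"dz":-0.229,"wx":-23.7,"gripper":1}])

```text
validation failed for argument at $.ro...
```

```bash
python3 mv.py -40,60,150 -40,60,20
```

```text
clock 1.0 pos [192.9 594.5 195.3] track [754.8 298.1  69. ] F [ 0.7 -0.6 -0.3] w 85.5
rot [-23.7   0.    0. ]
-40,60,150 world [ 509.9 -175.9  165. ] shift mm [  30.3  634.9 -539.4]
-40,60,20 world [ 508.1 -157.9   36.2] shift mm [ 159.1  618.3 -532.1]
```

Rows probably need all the keys.

arm_command(rows=[{"dx":0,"dy":0.032,"dz":-0.027,"wx":-5,"wy":0,"wz":0,"gripper":1},{"dx":0,"dy":0.066,"dz":-0.056,"wx":-10,"wy":0,"wz":0,"gripper":1},{"dx":0,"dy":0.1,"dz":-0.085,"wx":-15,"wy":0,"wz":0,"gripper":1},{"dx":0,"dy":0.134,"dz":-0.114,"wx":-20,"wy":0,"wz":0,"gripper":1},{"dx":0,"dy":0.168,"dz":-0.143,"wx":-23.7,"wy":0,"wz":0,"gripper":1},{"dx":0,"dy":0.202,"dz":-0.172,"wx":-23.7,"wy":0,"wz":0,"gripper":1},{"dx":0,"dy":0.236,"dz":-0.2,"wx":-23.7,"wy":0,"wz":0,"gripper":1},{"dx":0,"dy":0.27,"dz":-0.229,"wx":-23.7,"wy":0,"wz":0,"gripper":1}])

```text
clock: 1.8
position: [327.7, 265.3, 195.7]
ee_rot: [0.706, 0.036, -0.706, 0.035]
contact_force: [0.7, -0.1, 0.3]
gripper_width: -0.1
```

```bash
python3 mv.py -40,60,150 -40,60,20
```

```text
clock 1.8 pos [327.7 265.3 195.7] track [417.1 197.  116.8] F [ 0.7 -0.1  0.3] w -0.1
rot [ 0. -0.  0.]
-40,60,150 world [ 509.9 -175.9  165. ] shift mm [  30.5  457.3 -137. ]
-40,60,20 world [ 508.1 -157.9   36.2] shift mm [ 159.2  439.3 -136.9]
```

arm_command(rows=[{"dx":0,"dy":0.044,"dz":-0.013,"wx":0,"wy":0,"wz":0,"gripper":1},{"dx":0,"dy":0.088,"dz":-0.026,"wx":0,"wy":0,"wz":0,"gripper":1},{"dx":0,"dy":0.132,"dz":-0.04,"wx":0,"wy":0,"wz":0,"gripper":1},{"dx":0,"dy":0.176,"dz":-0.053,"wx":0,"wy":0,"wz":0,"gripper":1},{"dx":0,"dy":0.22,"dz":-0.066,"wx":0,"wy":0,"wz":0,"gripper":1},{"dx":0,"dy":0.264,"dz":-0.079,"wx":0,"wy":0,"wz":0,"gripper":1},{"dx":0,"dy":0.308,"dz":-0.092,"wx":0,"wy":0,"wz":0,"gripper":1},{"dx":0,"dy":0.352,"dz":-0.106,"wx":0,"wy":0,"wz":0,"gripper":1}])

```text
clock: 2.6
position: [469.0, -76.2, 196.0]
ee_rot: [0.707, 0.036, -0.706, 0.035]
contact_force: [1.1, 0.9, 0.6]
gripper_width: 0.1
```

```bash
python3 mv.py -45,60,150 -45,60,20
```

```text
clock 2.6 pos [469.  -76.2 196. ] track [ 66.6  90.7 166.3] F [1.1 0.9 0.6] w 0.1
rot [-0.  -0.1  0.1]
-45,60,150 world [ 510.4 -180.8  164.3] shift mm [ 31.6 108.3 -30.7]
-45,60,20 world [ 508.6 -162.8   35.5] shift mm [160.4  90.3 -30.4]
```

arm_command(rows=[{"dx":0,"dy":0.04,"dz":-0.012,"wx":0,"wy":0,"wz":0,"gripper":1},{"dx":0,"dy":0.08,"dz":-0.025,"wx":0,"wy":0,"wz":0,"gripper":1},{"dx":0,"dy":0.1,"dz":-0.03,"wx":0,"wy":0,"wz":0,"gripper":1},{"dx":0.03,"dy":0.1,"dz":-0.03,"wx":0,"wy":0,"wz":0,"gripper":1},{"dx":0.07,"dy":0.1,"dz":-0.03,"wx":0,"wy":0,"wz":0,"gripper":1},{"dx":0.11,"dy":0.1,"dz":-0.03,"wx":0,"wy":0,"wz":0,"gripper":1},{"dx":0.145,"dy":0.1,"dz":-0.03,"wx":0,"wy":0,"wz":0,"gripper":1},{"dx":0.16,"dy":0.1,"dz":-0.03,"wx":0,"wy":0,"wz":0,"gripper":1}])

```text
clock: 3.4
position: [506.7, -172.4, 32.5]
ee_rot: [-0.705, -0.036, 0.708, -0.035]
contact_force: [-0.3, -0.3, -0.0]
gripper_width: -0.1
```

```bash
python3 mv.py -45,60,20 -20,60,20; python3 - <<'E'
from bench import get_image
import cv2,numpy as np
o=[]
for n,b in(("top",(140,260,190,350)),("scene",(140,260,180,340))):
    a=get_image(n)["img"][:,:,::-1];o.append(cv2.resize(a[b[0]:b[1],b[2]:b[3]],(640,480)[0:2] if 0 else None,fx=2.4,fy=2.4,interpolation=cv2.INTER_CUBIC))
cv2.imwrite("pics/a1.png",np.hstack(o))
E
```

```text
clock 3.4 pos [ 506.7 -172.4   32.5] track [-54.6  62.9  18.3] F [-0.3 -0.3 -0. ] w -0.1
rot [-0.   0.2  0.1]
-45,60,20 world [ 508.6 -162.8   35.5] shift mm [-3.  -9.3 -2.8]
-20,60,20 world [ 506.1 -138.2   39. ] shift mm [ -6.4 -34.1  -2.8]
```

View pics/a1.png

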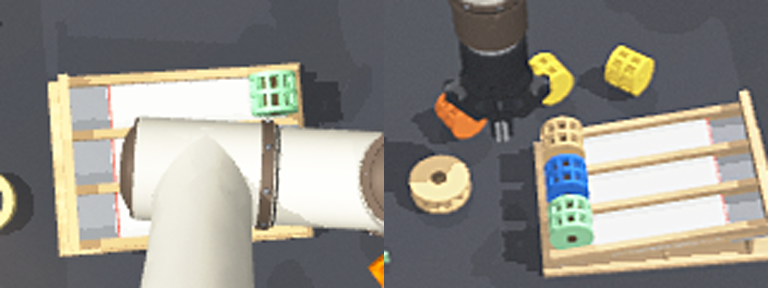

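```bash
python3 - <<'E'
from bench import get_image
import cv2,numpy as np
a=get_image("scene")["img"][:,:,::-1];cv2.imwrite("pics/a2.png",cv2.resize(a[130:250,190:310],None,fx=5,fy=5,interpolation=cv2.INTER_CUBIC))
E
```

```text
(no output)
```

View pics/a2.png

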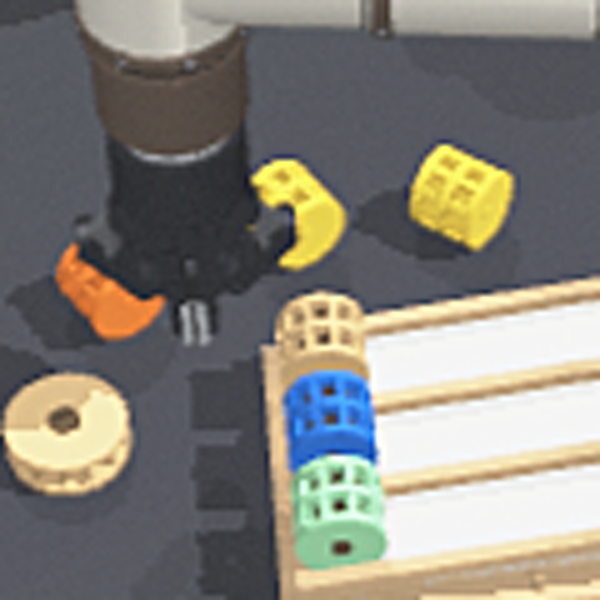

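```bash
python3 - <<'E'
from h import *
from bench import arm,get_image
d=get_image("scene");s=arm.read_state();P=s["position"];p=np.load("track.npy");u=np.array([np.cos(p[2]),np.sin(p[2]),0])
for h in(0,40,60,80,100):
    for a in(-15,0,15,60): print(h,a,((proj(d,[P+u*a+[0,0,h]])[0]-[190,130])*5).round())
E
```

```text
0 -15 [175. 373.]
0 0 [200. 371.]
0 15 [226. 369.]
0 60 [301. 364.]
40 -15 [170. 329.]
40 0 [196. 327.]
40 15 [222. 326.]
40 60 [299. 321.]
60 -15 [168. 307.]
60 0 [194. 305.]
60 15 [220. 303.]
60 60 [298. 298.]
80 -15 [165. 283.]
80 0 [192. 282.]
80 15 [218. 280.]
80 60 [297. 275.]
100 -15 [163. 260.]
100 0 [189. 258.]
100 15 [216. 256.]
100 60 [296. 251.]
```

```bash
python3 - <<'E'
from bench import get_image
import cv2,numpy as np
a=get_image("scene")["img"][:,:,::-1];c=a[175:215,210:260].astype(float)
cv2.imwrite("pics/a3.png",cv2.resize(np.clip(c*2.2,0,255).astype(np.uint8),None,fx=14,fy=14,interpolation=cv2.INTER_NEAREST))
E
```

```text
(no output)
```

View pics/a3.png

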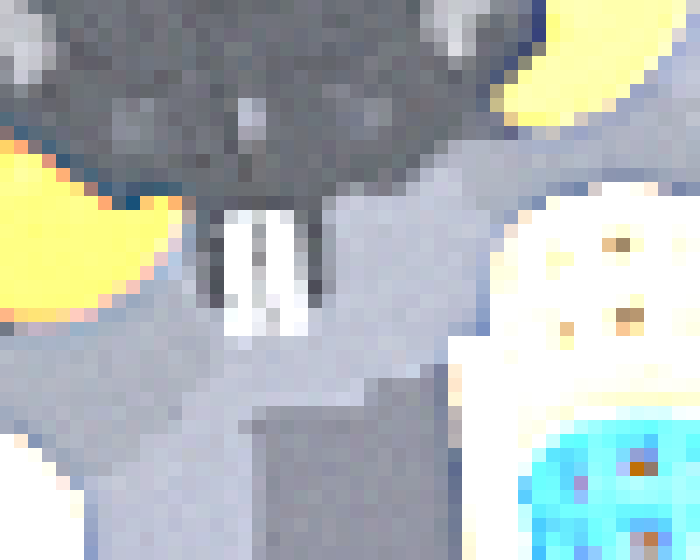

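```bash
python3 - <<'E'
from h import *
from bench import arm,get_image
d=get_image("scene")
print("base",proj(d,[[0,0,0],[90,0,0],[0,90,0],[0,-90,0]]).round(1))
P=np.array([192.9,594.5,195.3]);yt=np.array([-.309,-.951,0]);zt=np.array([-.951,.309,0])
im=cv2.imread("pics/scene0.png")
q=lambda X:tuple(((proj(d,[X])[0]-[450,30]+.5)*7).astype(int))
c=cv2.resize(im[30:110,450:550],None,fx=7,fy=7,interpolation=cv2.INTER_NEAREST)
c=np.clip(c.astype(float)*1.8,0,255).astype(np.uint8)
for a in(-57,-42.5,0,42.5,57):
    for b,col in((0,(0,0,255)),(13,(0,255,0))): 
        cv2.circle(c,tuple(map(int,q(P+yt*a+[0,0,b]))),3,col,-1)
cv2.imwrite("pics/a4.png",c)
im=d["img"][:,:,::-1]
b=cv2.resize(im[60:130,240:340],None,fx=6,fy=6)
cv2.imwrite("pics/a5.png",b)
E
```

```text
base [[286.2 104.1]
 [286.5 120.3]
 [310.6 104.3]
 [261.9 103.8]]
```

View pics/a4.png

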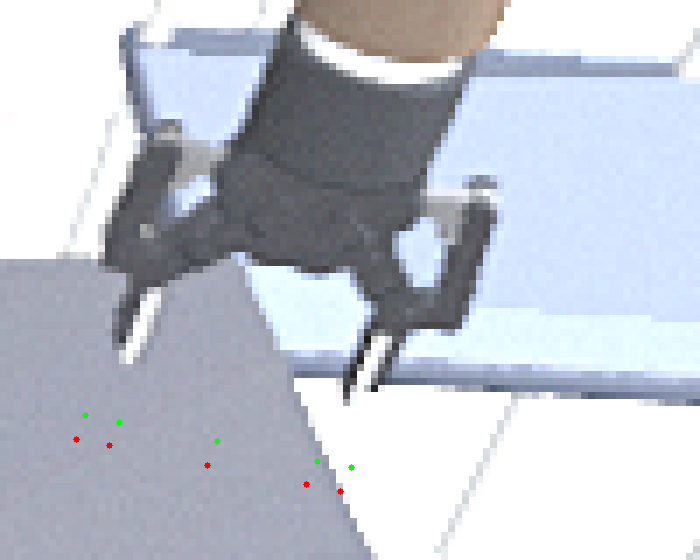

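The projected TCP and the fingertips seen disagree. In the scene view the tips are at (229,199), while the projection falls at (230,204), so the tips look about 25 mm higher than reported. Before pushing I'll check this with a gentle touch on the bare table behind the ramp.

arm_command(rows=[{"dx":0.003,"dy":0,"dz":0,"wx":0,"wy":0,"wz":0,"gripper":1},{"dx":0.006,"dy":0,"dz":0,"wx":0,"wy":0,"wz":0,"gripper":1},{"dx":0.009,"dy":0,"dz":0,"wx":0,"wy":0,"wz":0,"gripper":1},{"dx":0.012,"dy":0,"dz":0,"wx":0,"wy":0,"wz":0,"gripper":1},{"dx":0.015,"dy":0,"dz":0,"wx":0,"wy":0,"wz":0,"gripper":1},{"dx":0.018,"dy":0,"dz":0,"wx":0,"wy":0,"wz":0,"gripper":1},{"dx":0.021,"dy":0,"dz":0,"wx":0,"wy":0,"wz":0,"gripper":1},{"dx":0.024,"dy":0,"dz":0,"wx":0,"wy":0,"wz":0,"gripper":1}])

```text
clock: 4.5
position: [510.6, -172.6, 13.1]
ee_rot: [0.708, 0.036, -0.705, 0.036]
contact_force: [-0.1, -0.7, -0.3]
gripper_width: -0.3
```

```bash
python3 - <<'E'
from h import *
from bench import arm,get_image
d=get_image("scene");P=arm.read_state()["position"];print(P)
a=d["img"][:,:,::-1];c=np.clip(a[175:220,200:260].astype(float)*2.2,0,255).astype(np.uint8)
c=cv2.resize(c,None,fx=12,fy=12,interpolation=cv2.INTER_NEAREST)
for h,col in((0,(0,0,255)),(25,(0,255,0))):
    for dx in(-11,11): cv2.circle(c,tuple(((proj(d,[P+[dx,0,h]])[0]-[200,175]+.5)*12).astype(int).tolist()),4,col,-1)
cv2.imwrite("pics/a6.png",c)
E
```

```text
[ 510.19359012 -172.58455806   12.60776232]
```

View pics/a6.png

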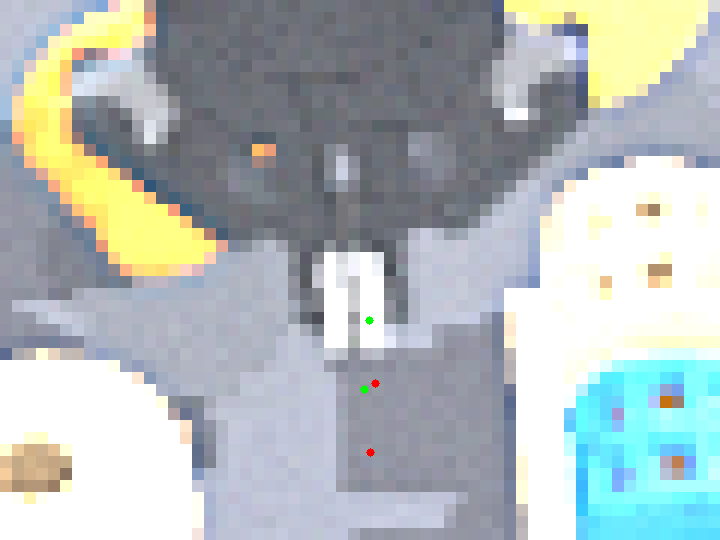

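arm_command(rows=[{"dx":0.002,"dy":0,"dz":0,"wx":0,"wy":0,"wz":0,"gripper":1},{"dx":0.003,"dy":0,"dz":0,"wx":0,"wy":0,"wz":0,"gripper":1},{"dx":0.005,"dy":0,"dz":0,"wx":0,"wy":0,"wz":0,"gripper":1},{"dx":0.006,"dy":0,"dz":0,"wx":0,"wy":0,"wz":0,"gripper":1},{"dx":0.008,"dy":0,"dz":0,"wx":0,"wy":0,"wz":0,"gripper":1},{"dx":0.009,"dy":0,"dz":0,"wx":0,"wy":0,"wz":0,"gripper":1},{"dx":0.01,"dy":0,"dz":0,"wx":0,"wy":0,"wz":0,"gripper":1},{"dx":0.011,"dy":0,"dz":0,"wx":0,"wy":0,"wz":0,"gripper":1}])

```text
clock: 5.35
position: [510.2, -172.6, 1.5]
ee_rot: [0.708, 0.036, -0.705, 0.035]
contact_force: [-0.3, 0.1, -1.0]
gripper_width: -0.2
```

arm_command(rows=[{"dx":0.0005,"dy":0,"dz":0,"wx":0,"wy":0,"wz":0,"gripper":1},{"dx":0.001,"dy":0,"dz":0,"wx":0,"wy":0,"wz":0,"gripper":1},{"dx":0.0015,"dy":0,"dz":0,"wx":0,"wy":0,"wz":0,"gripper":1},{"dx":0.002,"dy":0,"dz":0,"wx":0,"wy":0,"wz":0,"gripper":1},{"dx":0.0025,"dy":0,"dz":0,"wx":0,"wy":0,"wz":0,"gripper":1},{"dx":0.003,"dy":0,"dz":0,"wx":0,"wy":0,"wz":0,"gripper":1},{"dx":0.003,"dy":0,"dz":0,"wx":0,"wy":0,"wz":0,"gripper":1},{"dx":0.003,"dy":0,"dz":0,"wx":0,"wy":0,"wz":0,"gripper":1}])

```text
clock: 6.15
position: [510.3, -172.6, -1.5]
ee_rot: [0.708, 0.036, -0.705, 0.035]
contact_force: [0.4, 0.8, -0.4]
gripper_width: 0.0
```

arm_command(rows=[{"dx":0.001,"dy":0,"dz":0,"wx":0,"wy":0,"wz":0,"gripper":1},{"dx":0.002,"dy":0,"dz":0,"wx":0,"wy":0,"wz":0,"gripper":1},{"dx":0.003,"dy":0,"dz":0,"wx":0,"wy":0,"wz":0,"gripper":1},{"dx":0.003,"dy":0,"dz":0,"wx":0,"wy":0,"wz":0,"gripper":1},{"dx":0.004,"dy":0,"dz":0,"wx":0,"wy":0,"wz":0,"gripper":1},{"dx":0.004,"dy":0,"dz":0,"wx":0,"wy":0,"wz":0,"gripper":1},{"dx":0.005,"dy":0,"dz":0,"wx":0,"wy":0,"wz":0,"gripper":1},{"dx":0.005,"dy":0,"dz":0,"wx":0,"wy":0,"wz":0,"gripper":1}])

```text
clock: 6.95
position: [510.2, -172.6, -6.6]
ee_rot: [0.708, 0.036, -0.705, 0.035]
contact_force: [-0.7, 0.4, -0.1]
gripper_width: 0.1
```

```bash
python3 - <<'E'
from h import *
from bench import arm,get_image
d=get_image("scene");s=arm.read_state();P=s["position"];print(P,s["contact_force"])
a=d["img"][:,:,::-1];c=np.clip(a[175:220,200:260].astype(float)*2.2,0,255).astype(np.uint8)
c=cv2.resize(c,None,fx=12,fy=12,interpolation=cv2.INTER_NEAREST)
for h,col in((0,(0,0,255)),(25,(0,255,0))):
    for dx in(-11,11): cv2.circle(c,tuple(((proj(d,[P+[dx,0,h]])[0]-[200,175]+.5)*12).astype(int).tolist()),4,col,-1)
cv2.imwrite("pics/a7.png",c)
E
```

```text
[ 510.22388372 -172.57751316   -6.54236053] [-0.12785521  0.26525873  0.15141239]
```

View pics/a7.png

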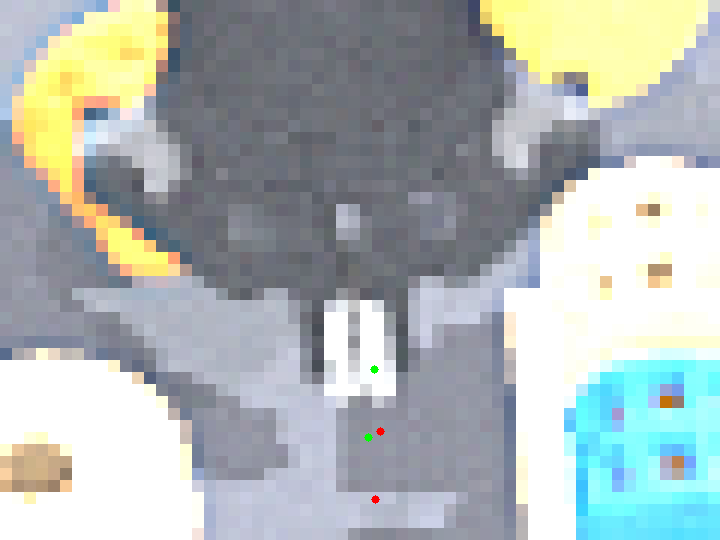

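arm_command(rows=[{"dx":0.001,"dy":0,"dz":0,"wx":0,"wy":0,"wz":0,"gripper":1},{"dx":0.002,"dy":0,"dz":0,"wx":0,"wy":0,"wz":0,"gripper":1},{"dx":0.003,"dy":0,"dz":0,"wx":0,"wy":0,"wz":0,"gripper":1},{"dx":0.004,"dy":0,"dz":0,"wx":0,"wy":0,"wz":0,"gripper":1},{"dx":0.005,"dy":0,"dz":0,"wx":0,"wy":0,"wz":0,"gripper":1},{"dx":0.006,"dy":0,"dz":0,"wx":0,"wy":0,"wz":0,"gripper":1},{"dx":0.007,"dy":0,"dz":0,"wx":0,"wy":0,"wz":0,"gripper":1},{"dx":0.007,"dy":0,"dz":0,"wx":0,"wy":0,"wz":0,"gripper":1}])

```text
clock: 7.8
position: [510.1, -172.6, -13.7]
ee_rot: [0.707, 0.036, -0.705, 0.035]
contact_force: [-0.2, 1.8, 0.1]
gripper_width: 0.0
```

arm_command(rows=[{"dx":0.001,"dy":0,"dz":0,"wx":0,"wy":0,"wz":0,"gripper":1},{"dx":0.002,"dy":0,"dz":0,"wx":0,"wy":0,"wz":0,"gripper":1},{"dx":0.003,"dy":0,"dz":0,"wx":0,"wy":0,"wz":0,"gripper":1},{"dx":0.004,"dy":0,"dz":0,"wx":0,"wy":0,"wz":0,"gripper":1},{"dx":0.005,"dy":0,"dz":0,"wx":0,"wy":0,"wz":0,"gripper":1},{"dx":0.006,"dy":0,"dz":0,"wx":0,"wy":0,"wz":0,"gripper":1},{"dx":0.006,"dy":0,"dz":0,"wx":0,"wy":0,"wz":0,"gripper":1},{"dx":0.006,"dy":0,"dz":0,"wx":0,"wy":0,"wz":0,"gripper":1}])

```text
clock: 8.6
position: [510.1, -172.6, -19.7]
ee_rot: [0.707, 0.036, -0.705, 0.035]
contact_force: [-0.3, -0.2, -0.4]
gripper_width: 0.1
```

arm_command(rows=[{"dx":0.001,"dy":0,"dz":0,"wx":0,"wy":0,"wz":0,"gripper":1},{"dx":0.002,"dy":0,"dz":0,"wx":0,"wy":0,"wz":0,"gripper":1},{"dx":0.003,"dy":0,"dz":0,"wx":0,"wy":0,"wz":0,"gripper":1},{"dx":0.004,"dy":0,"dz":0,"wx":0,"wy":0,"wz":0,"gripper":1},{"dx":0.005,"dy":0,"dz":0,"wx":0,"wy":0,"wz":0,"gripper":1},{"dx":0.005,"dy":0,"dz":0,"wx":0,"wy":0,"wz":0,"gripper":1},{"dx":0.005,"dy":0,"dz":0,"wx":0,"wy":0,"wz":0,"gripper":1},{"dx":0.005,"dy":0,"dz":0,"wx":0,"wy":0,"wz":0,"gripper":1}])

```text
clock: 9.4
position: [510.2, -172.6, -24.7]
ee_rot: [0.707, 0.036, -0.705, 0.035]
contact_force: [-0.7, -0.4, 0.1]
gripper_width: 0.1
```

```bash
python3 - <<'E'
from h import *
from bench import arm,get_image
d=get_image("scene");s=arm.read_state();P=s["position"];print(P,s["contact_force"])
a=d["img"][:,:,::-1];c=np.clip(a[175:220,200:260].astype(float)*2.2,0,255).astype(np.uint8)
c=cv2.resize(c,None,fx=12,fy=12,interpolation=cv2.INTER_NEAREST)
for h,col in((0,(0,0,255)),(25,(0,255,0))):
    for dx in(-11,11): cv2.circle(c,tuple(((proj(d,[P+[dx,0,h]])[0]-[200,175]+.5)*12).astype(int).tolist()),4,col,-1)
cv2.imwrite("pics/a8.png",c)
E
```

```text
[ 510.20816037 -172.56354439  -24.68568623] [-0.01829323  0.11371191 -0.09058275]
```

View pics/a8.png

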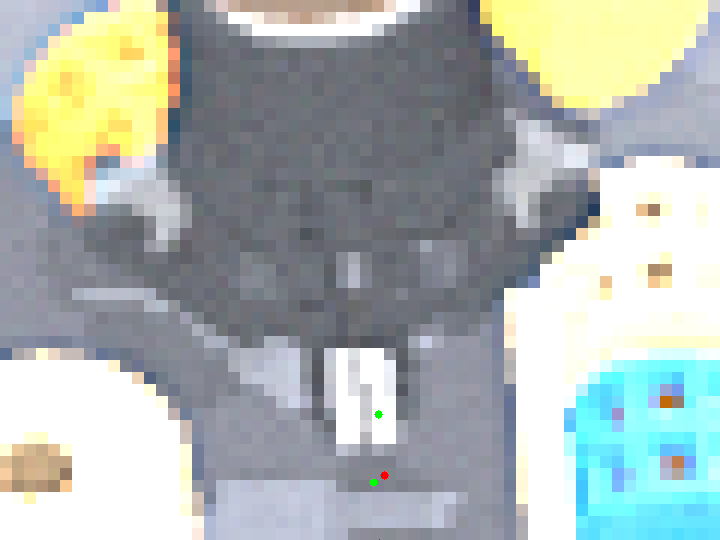

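arm_command(rows=[{"dx":0,"dy":0.01,"dz":0,"wx":0,"wy":0,"wz":0,"gripper":1},{"dx":0,"dy":0.02,"dz":0,"wx":0,"wy":0,"wz":0,"gripper":1},{"dx":0.001,"dy":0.025,"dz":0,"wx":0,"wy":0,"wz":0,"gripper":1},{"dx":0.003,"dy":0.025,"dz":0,"wx":0,"wy":0,"wz":0,"gripper":1},{"dx":0.005,"dy":0.025,"dz":0,"wx":0,"wy":0,"wz":0,"gripper":1},{"dx":0.006,"dy":0.025,"dz":0,"wx":0,"wy":0,"wz":0,"gripper":1},{"dx":0.007,"dy":0.025,"dz":0,"wx":0,"wy":0,"wz":0,"gripper":1},{"dx":0.007,"dy":0.025,"dz":0,"wx":0,"wy":0,"wz":0,"gripper":1}])

```text
clock: 10.25
position: [512.7, -197.2, -31.9]
ee_rot: [0.707, 0.036, -0.705, 0.036]
contact_force: [0.7, -0.4, 0.1]
gripper_width: 0.5
```

arm_command(rows=[{"dx":0.001,"dy":0,"dz":0,"wx":0,"wy":0,"wz":0,"gripper":1},{"dx":0.002,"dy":0,"dz":0,"wx":0,"wy":0,"wz":0,"gripper":1},{"dx":0.003,"dy":0,"dz":0,"wx":0,"wy":0,"wz":0,"gripper":1},{"dx":0.004,"dy":0,"dz":0,"wx":0,"wy":0,"wz":0,"gripper":1},{"dx":0.005,"dy":0,"dz":0,"wx":0,"wy":0,"wz":0,"gripper":1},{"dx":0.005,"dy":0,"dz":0,"wx":0,"wy":0,"wz":0,"gripper":1},{"dx":0.005,"dy":0,"dz":0,"wx":0,"wy":0,"wz":0,"gripper":1},{"dx":0.005,"dy":0,"dz":0,"wx":0,"wy":0,"wz":0,"gripper":1}])

```text
clock: 11.05
position: [512.7, -197.2, -35.9]
ee_rot: [0.707, 0.036, -0.705, 0.036]
contact_force: [-2.6, 1.3, 7.5]
gripper_width: 0.1
```

Contact came at reported z ≈ -35.5 with 7.5 N. The fingertips really are about 35 mm above the reported TCP, which agrees with the picture. I'll correct for that in the helper.

```bash
sed -i 's/P=s\["position"\]/P=s["position"]+[0,0,35.5]/' mv.py; python3 mv.py -45,60,20 -30,60,18 -20,60,18 0,60,18 40,60,18
```

```text
clock 11.05 pos [ 5.127e+02 -1.972e+02 -4.000e-01] track [-84.3  59.4 -10.8] F [-2.6  1.3  7.5] w 0.1
rot [ 0.1 -0.2  0. ]
-45,60,20 world [ 508.6 -162.8   35.5] shift mm [-35.9 -34.6   0.5]
-30,60,18 world [ 507.1 -147.8   35.6] shift mm [-36.  -49.8   0.4]
-20,60,18 world [ 506.1 -137.9   37. ] shift mm [-37.4 -59.7   0.4]
0,60,18 world [ 504.1 -118.2   39.8] shift mm [-40.2 -79.5   0.4]
40,60,18 world [500.1 -78.8  45.4] shift mm [ -45.7 -119.1    0.3]
```

arm_command(rows=[{"dx":-0.01,"dy":0,"dz":0,"wx":0,"wy":0,"wz":0,"gripper":1},{"dx":-0.02,"dy":0,"dz":0,"wx":0,"wy":0,"wz":0,"gripper":1},{"dx":-0.03,"dy":0,"dz":0,"wx":0,"wy":0,"wz":0,"gripper":1},{"dx":-0.039,"dy":-0.01,"dz":0,"wx":0,"wy":0,"wz":0,"gripper":1},{"dx":-0.039,"dy":-0.02,"dz":0,"wx":0,"wy":0,"wz":0,"gripper":1},{"dx":-0.039,"dy":-0.03,"dz":0,"wx":0,"wy":0,"wz":0,"gripper":1},{"dx":-0.039,"dy":-0.038,"dz":0,"wx":0,"wy":0,"wz":0,"gripper":1},{"dx":-0.039,"dy":-0.044,"dz":0,"wx":0,"wy":0,"wz":0,"gripper":1}])

```text
clock: 11.85
position: [507.6, -152.3, 2.7]
ee_rot: [0.707, 0.036, -0.705, 0.036]
contact_force: [0.2, 0.1, -0.5]
gripper_width: 0.2
```

```bash
python3 mv.py 0,60,19 40,60,19 60,60,19; cat > pic.py <<'E'
import sys,cv2,numpy as np
from bench import get_image
o=[]
for n,b in(("top",(145,265,200,330)),("scene",(130,260,215,345))):
    a=get_image(n)["img"][:,:,::-1];c=cv2.resize(a[b[0]:b[1],b[2]:b[3]],None,fx=3,fy=3,interpolation=cv2.INTER_CUBIC)[:360]
    o.append(c)
cv2.imwrite(f"pics/{sys.argv[1]}.png",np.hstack(o))
E
python3 pic.py b1
```

```text
clock 11.85 pos [ 507.6 -152.3   38.2] track [-34.2  59.9  21.2] F [ 0.2  0.1 -0.5] w 0.2
rot [ 0.1 -0.1  0. ]
0,60,19 world [ 504.1 -118.3   40.8] shift mm [ -2.6 -34.2   0. ]
40,60,19 world [500.1 -78.9  46.4] shift mm [ -8.1 -73.8  -0.1]
60,60,19 world [498.2 -59.2  49.2] shift mm [-10.9 -93.6  -0.1]
```

View pics/b1.png

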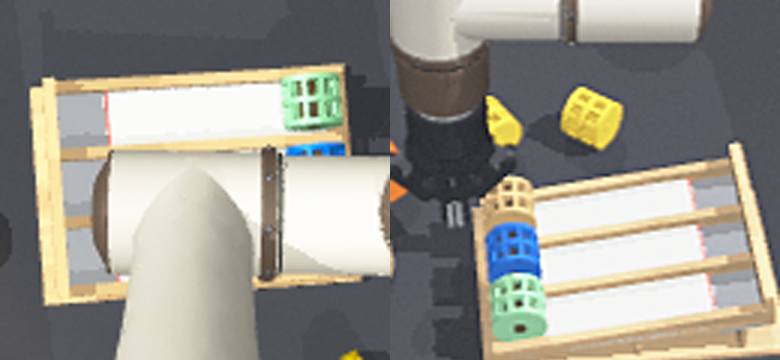

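arm_command(rows=[{"dx":0.001,"dy":-0.006,"dz":0,"wx":0,"wy":0,"wz":0,"gripper":1},{"dx":0.0,"dy":-0.012,"dz":0,"wx":0,"wy":0,"wz":0,"gripper":1},{"dx":-0.001,"dy":-0.018,"dz":0,"wx":0,"wy":0,"wz":0,"gripper":1},{"dx":-0.0015,"dy":-0.024,"dz":0,"wx":0,"wy":0,"wz":0,"gripper":1},{"dx":-0.002,"dy":-0.03,"dz":0,"wx":0,"wy":0,"wz":0,"gripper":1},{"dx":-0.003,"dy":-0.036,"dz":0,"wx":0,"wy":0,"wz":0,"gripper":1},{"dx":-0.0035,"dy":-0.042,"dz":0,"wx":0,"wy":0,"wz":0,"gripper":1},{"dx":-0.0045,"dy":-0.048,"dz":0,"wx":0,"wy":0,"wz":0,"gripper":1}])

```text
clock: 12.75
position: [502.7, -104.3, 7.4]
ee_rot: [0.707, 0.037, -0.705, 0.036]
contact_force: [0.1, -1.7, 0.7]
gripper_width: 0.1
```

```bash
python3 mv.py 70,60,19 ;python3 pic.py b2
```

```text
clock 12.75 pos [ 502.7 -104.3   42.9] track [14.3 60.  19.1] F [ 0.1 -1.7  0.7] w 0.1
rot [ 0.1 -0.1  0. ]
70,60,19 world [497.2 -49.4  50.6] shift mm [ -7.7 -55.2  -0.1]
```

View pics/b2.png

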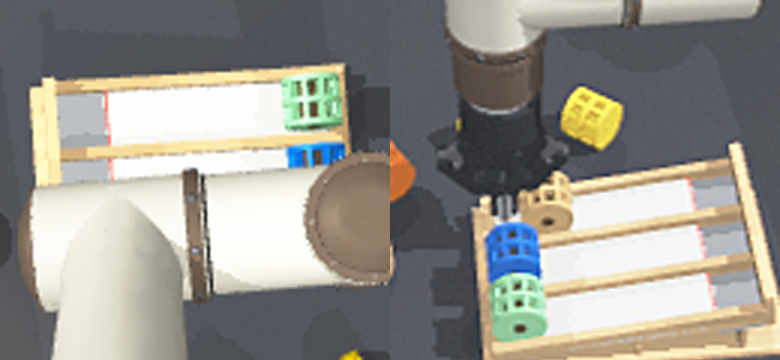

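The plywood roller is rolling ahead of the fingers in its own lane, at (548,203) in the right half, with blue and mint unmoved. The push continues.

arm_command(rows=[{"dx":-0.001,"dy":-0.008,"dz":0,"wx":0,"wy":0,"wz":0,"gripper":1},{"dx":-0.002,"dy":-0.016,"dz":0,"wx":0,"wy":0,"wz":0,"gripper":1},{"dx":-0.0035,"dy":-0.024,"dz":0,"wx":0,"wy":0,"wz":0,"gripper":1},{"dx":-0.0045,"dy":-0.032,"dz":0,"wx":0,"wy":0,"wz":0,"gripper":1},{"dx":-0.0055,"dy":-0.04,"dz":0,"wx":0,"wy":0,"wz":0,"gripper":1},{"dx":-0.0065,"dy":-0.048,"dz":0,"wx":0,"wy":0,"wz":0,"gripper":1},{"dx":-0.008,"dy":-0.056,"dz":0,"wx":0,"wy":0,"wz":0,"gripper":1},{"dx":-0.009,"dy":-0.064,"dz":0,"wx":0,"wy":0,"wz":0,"gripper":1}])

```text
clock: 13.65
position: [496.1, -39.6, 16.6]
ee_rot: [0.707, 0.037, -0.705, 0.036]
contact_force: [0.0, 0.3, 0.2]
gripper_width: 0.0
```

```bash
python3 mv.py 140,60,19 170,60,19
```

```text
clock 13.65 pos [496.1 -39.6  52.1] track [80.  60.1 19.2] F [0.  0.3 0.2] w 0.0
rot [ 0.2 -0.1  0. ]
140,60,19 world [490.2  19.6  60.3] shift mm [ -8.1 -59.5  -0.3]
170,60,19 world [487.2  49.2  64.5] shift mm [-12.3 -89.2  -0.4]
```

arm_command(rows=[{"dx":-0.001,"dy":-0.008,"dz":0,"wx":0,"wy":0,"wz":0,"gripper":1},{"dx":-0.002,"dy":-0.016,"dz":0,"wx":0,"wy":0,"wz":0,"gripper":1},{"dx":-0.0035,"dy":-0.024,"dz":0,"wx":0,"wy":0,"wz":0,"gripper":1},{"dx":-0.0045,"dy":-0.032,"dz":0,"wx":0,"wy":0,"wz":0,"gripper":1},{"dx":-0.0055,"dy":-0.04,"dz":0,"wx":0,"wy":0,"wz":0,"gripper":1},{"dx":-0.0065,"dy":-0.047,"dz":0,"wx":0,"wy":0,"wz":0,"gripper":1},{"dx":-0.0075,"dy":-0.053,"dz":0,"wx":0,"wy":0,"wz":0,"gripper":1},{"dx":-0.0085,"dy":-0.059,"dz":0,"wx":0,"wy":0,"wz":0,"gripper":1}])

```text
clock: 14.45
position: [489.8, 19.6, 25.2]
ee_rot: [0.707, 0.037, -0.705, 0.036]
contact_force: [-0.3, -0.9, 1.6]
gripper_width: -0.1
```

```bash
python3 mv.py 168,60,19; python3 pic.py b3
```

```text
clock 14.45 pos [489.8  19.6  60.7] track [140.1  60.4  19.4] F [-0.3 -0.9  1.6] w -0.1
rot [ 0.2 -0.1  0. ]
168,60,19 world [487.4  47.2  64.2] shift mm [ -3.5 -27.7  -0.5]
```

View pics/b3.png

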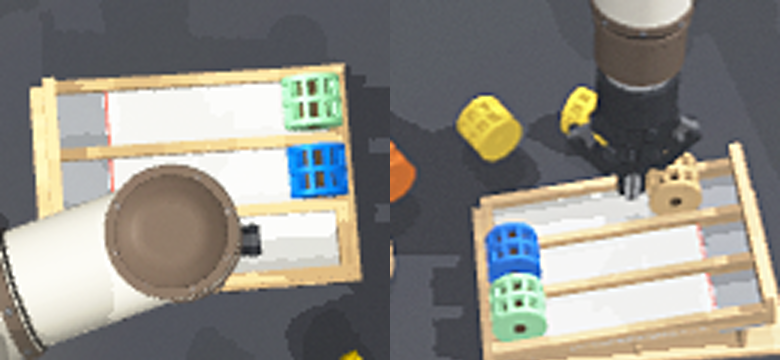

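arm_command(rows=[{"dx":-0.0005,"dy":-0.005,"dz":0,"wx":0,"wy":0,"wz":0,"gripper":1},{"dx":-0.001,"dy":-0.01,"dz":0,"wx":0,"wy":0,"wz":0,"gripper":1},{"dx":-0.002,"dy":-0.015,"dz":0,"wx":0,"wy":0,"wz":0,"gripper":1},{"dx":-0.0025,"dy":-0.019,"dz":0,"wx":0,"wy":0,"wz":0,"gripper":1},{"dx":-0.003,"dy":-0.023,"dz":0,"wx":0,"wy":0,"wz":0,"gripper":1},{"dx":-0.0035,"dy":-0.027,"dz":0,"wx":0,"wy":0,"wz":0,"gripper":1},{"dx":-0.004,"dy":-0.03,"dz":0,"wx":0,"wy":0,"wz":0,"gripper":1},{"dx":-0.004,"dy":-0.03,"dz":0,"wx":0,"wy":0,"wz":0,"gripper":1}])

```text
clock: 15.35
position: [487.0, 50.1, 29.4]
ee_rot: [0.707, 0.038, -0.705, 0.037]
contact_force: [0.1, -0.6, 0.2]
gripper_width: 0.2
```

```bash
python3 mv.py 168,60,19; python3 pic.py b4
```

```text
clock 15.35 pos [487.   50.1  64.9] track [171.   60.1  19.3] F [ 0.1 -0.6  0.2] w 0.2
rot [ 0.3 -0.2  0.1]
168,60,19 world [487.4  47.2  64.2] shift mm [ 0.7  2.9 -0.1]
```

View pics/b4.png

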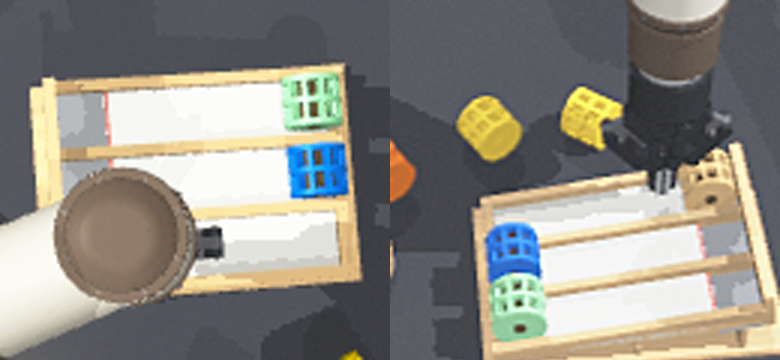

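```bash
cat > ov.py <<'E'
import sys
from h import *
from bench import get_image
Rm,t=trackT(np.load("track.npy"))
y=float(sys.argv[2]);o=[]
for n in("scene","top"):
    d=get_image(n);q=lambda P:proj(d,(Rm@np.array(P,float).reshape(-1,3).T).T+t)
    c0=q([216,y,21])[0].astype(int)-[25,25]
    c=cv2.resize(d["img"][c0[1]:c0[1]+50,c0[0]:c0[0]+50,::-1],None,fx=8,fy=8,interpolation=cv2.INTER_CUBIC)
    for x,z,col in((216.5,21,(0,0,255)),(190,26,(0,255,0))):
        C=cyl((x,y,z))
        for k in(0,48): cv2.polylines(c,[((q(C[k:k+48])-c0+.5)*8).astype(int).reshape(-1,1,2)],True,col,1)
    o.append(c)
cv2.imwrite(f"pics/{sys.argv[1]}.png",np.hstack(o))
E
python3 ov.py b5 60
```

```text
(no output)
```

View pics/b5.png

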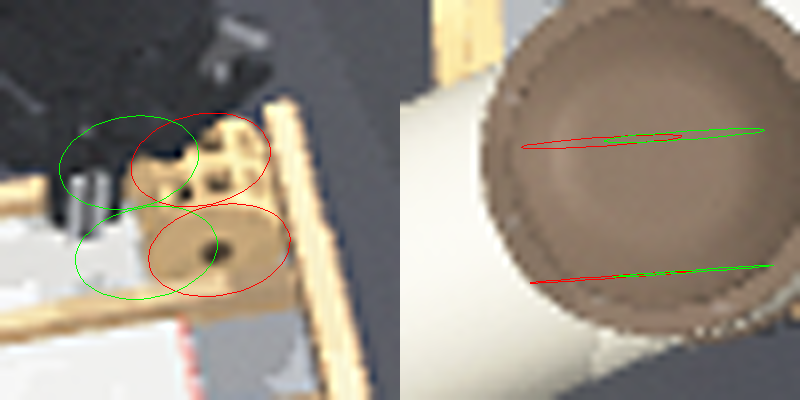

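The plywood roller matches the hollow outline (red). Now I'll back off, lift and go behind the blue roller.

```bash
python3 mv.py -48,0,130 -48,0,20
```

```text
clock 15.55 pos [486.8  49.5  64.8] track [170.4  60.3  19.3] F [-0.3 -0.3 -0. ] w 0.0
rot [ 0.2 -0.2  0. ]
-48,0,130 world [ 570.1 -175.   144.1] shift mm [-79.3 231.9 -59.6]
-48,0,20 world [ 568.6 -159.7   35.1] shift mm [ 29.6 216.7 -59.4]
```

arm_command(rows=[{"dx":0,"dy":0.015,"dz":0,"wx":0,"wy":0,"wz":0,"gripper":1},{"dx":0,"dy":0.03,"dz":0,"wx":0,"wy":0,"wz":0,"gripper":1},{"dx":-0.03,"dy":0.04,"dz":0,"wx":0,"wy":0,"wz":0,"gripper":1},{"dx":-0.065,"dy":0.05,"dz":0,"wx":0,"wy":0,"wz":0,"gripper":1},{"dx":-0.095,"dy":0.07,"dz":-0.01,"wx":0,"wy":0,"wz":0,"gripper":1},{"dx":-0.1,"dy":0.11,"dz":-0.025,"wx":0,"wy":0,"wz":0,"gripper":1},{"dx":-0.1,"dy":0.15,"dz":-0.04,"wx":0,"wy":0,"wz":0,"gripper":1},{"dx":-0.1,"dy":0.19,"dz":-0.055,"wx":0,"wy":0,"wz":0,"gripper":1}])

```text
clock: 16.35
position: [561.8, -135.3, 129.9]
ee_rot: [0.708, 0.037, -0.705, 0.037]
contact_force: [1.3, 0.3, -0.3]
gripper_width: -0.2
```

```bash
python3 mv.py -50,0,130 -50,0,20
```

```text
clock 16.35 pos [ 561.8 -135.3  165.4] track [ -5.1   4.4 145.5] F [ 1.3  0.3 -0.3] w -0.2
rot [ 0.2 -0.2  0.1]
-50,0,130 world [ 570.3 -176.9  143.8] shift mm [21.6 42.3 -4.1]
-50,0,20 world [ 568.8 -161.7   34.8] shift mm [130.6  27.1  -3.7]
```

arm_command(rows=[{"dx":0,"dy":0.025,"dz":-0.002,"wx":0,"wy":0,"wz":0,"gripper":1},{"dx":0,"dy":0.033,"dz":-0.004,"wx":0,"wy":0,"wz":0,"gripper":1},{"dx":0.02,"dy":0.033,"dz":-0.004,"wx":0,"wy":0,"wz":0,"gripper":1},{"dx":0.05,"dy":0.033,"dz":-0.004,"wx":0,"wy":0,"wz":0,"gripper":1},{"dx":0.08,"dy":0.03,"dz":-0.004,"wx":0,"wy":0,"wz":0,"gripper":1},{"dx":0.11,"dy":0.028,"dz":-0.004,"wx":0,"wy":0,"wz":0,"gripper":1},{"dx":0.125,"dy":0.027,"dz":-0.004,"wx":0,"wy":0,"wz":0,"gripper":1},{"dx":0.128,"dy":0.025,"dz":-0.004,"wx":0,"wy":0,"wz":0,"gripper":1}])

```text
clock: 17.15
position: [566.8, -158.8, -0.4]
ee_rot: [-0.706, -0.038, 0.707, -0.036]
contact_force: [-1.0, -0.1, 0.1]
gripper_width: -0.2
```

```bash
python3 mv.py -30,0,19 0,0,19 30,0,19;python3 pic.py c1
```

```text
clock 17.15 pos [ 566.8 -158.8   35.1] track [-46.9   1.7  19.8] F [-1.  -0.1  0.1] w -0.2
rot [0.2 0.1 0.1]
-30,0,19 world [ 566.8 -141.9   36.6] shift mm [ -1.5 -16.9  -1.7]
0,0,19 world [ 563.8 -112.3   40.8] shift mm [ -5.7 -46.6  -1.9]
30,0,19 world [560.8 -82.8  45. ] shift mm [ -9.8 -76.3  -2. ]
```

View pics/c1.png

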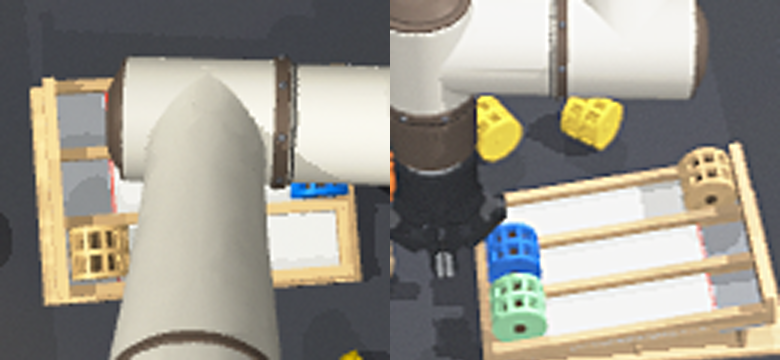

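arm_command(rows=[{"dx":-0.001,"dy":-0.007,"dz":-0.001,"wx":0,"wy":0,"wz":0,"gripper":1},{"dx":-0.002,"dy":-0.014,"dz":-0.002,"wx":0,"wy":0,"wz":0,"gripper":1},{"dx":-0.003,"dy":-0.02,"dz":-0.002,"wx":0,"wy":0,"wz":0,"gripper":1},{"dx":-0.0035,"dy":-0.026,"dz":-0.002,"wx":0,"wy":0,"wz":0,"gripper":1},{"dx":-0.0045,"dy":-0.033,"dz":-0.002,"wx":0,"wy":0,"wz":0,"gripper":1},{"dx":-0.005,"dy":-0.04,"dz":-0.002,"wx":0,"wy":0,"wz":0,"gripper":1},{"dx":-0.006,"dy":-0.048,"dz":-0.002,"wx":0,"wy":0,"wz":0,"gripper":1},{"dx":-0.0075,"dy":-0.056,"dz":-0.002,"wx":0,"wy":0,"wz":0,"gripper":1}])

```text
clock: 18.05
position: [565.0, -102.7, 9.8]
ee_rot: [0.708, 0.038, -0.705, 0.037]
contact_force: [0.3, -3.5, 3.1]
gripper_width: -0.1
```

```bash
python3 mv.py 74,0,19;python3 pic.py c2
```

```text
clock 18.05 pos [ 565.  -102.7   45.3] track [ 9.9 -2.2 22.1] F [ 0.3 -3.5  3.1] w -0.1
rot [ 0.3 -0.2  0. ]
74,0,19 world [556.5 -39.4  51.1] shift mm [ -5.8 -63.9   1.8]
```

View pics/c2.png

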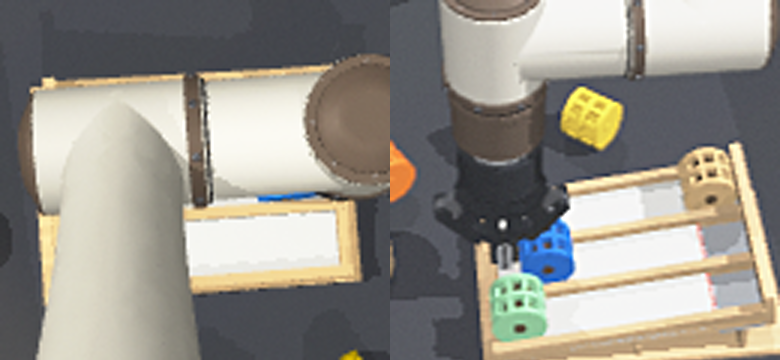

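Blue is rolling up the middle lane, at (547,250) in the right half, and mint is still at (518,306).

arm_command(rows=[{"dx":0,"dy":-0.008,"dz":0.0,"wx":0,"wy":0,"wz":0,"gripper":1},{"dx":-0.0005,"dy":-0.016,"dz":0.001,"wx":0,"wy":0,"wz":0,"gripper":1},{"dx":-0.001,"dy":-0.024,"dz":0.001,"wx":0,"wy":0,"wz":0,"gripper":1},{"dx":-0.002,"dy":-0.032,"dz":0.001,"wx":0,"wy":0,"wz":0,"gripper":1},{"dx":-0.003,"dy":-0.04,"dz":0.001,"wx":0,"wy":0,"wz":0,"gripper":1},{"dx":-0.004,"dy":-0.048,"dz":0.002,"wx":0,"wy":0,"wz":0,"gripper":1},{"dx":-0.005,"dy":-0.056,"dz":0.002,"wx":0,"wy":0,"wz":0,"gripper":1},{"dx":-0.006,"dy":-0.064,"dz":0.002,"wx":0,"wy":0,"wz":0,"gripper":1}])

```text
clock: 18.95
position: [555.3, -37.6, 15.4]
ee_rot: [0.707, 0.038, -0.705, 0.037]
contact_force: [-0.2, 0.2, 1.2]
gripper_width: 0.0
```

```bash
python3 mv.py 136,0,19
```

```text
clock 18.95 pos [555.3 -37.6  50.9] track [75.9  1.  18.5] F [-0.2  0.2  1.2] w 0.0
rot [ 0.3 -0.2  0.1]
136,0,19 world [550.3  21.7  59.7] shift mm [ -8.7 -59.5  -1.3]
```

arm_command(rows=[{"dx":-0.001,"dy":-0.008,"dz":0,"wx":0,"wy":0,"wz":0,"gripper":1},{"dx":-0.0025,"dy":-0.016,"dz":0,"wx":0,"wy":0,"wz":0,"gripper":1},{"dx":-0.004,"dy":-0.024,"dz":-0.001,"wx":0,"wy":0,"wz":0,"gripper":1},{"dx":-0.005,"dy":-0.032,"dz":-0.001,"wx":0,"wy":0,"wz":0,"gripper":1},{"dx":-0.006,"dy":-0.04,"dz":-0.001,"wx":0,"wy":0,"wz":0,"gripper":1},{"dx":-0.007,"dy":-0.048,"dz":-0.001,"wx":0,"wy":0,"wz":0,"gripper":1},{"dx":-0.0085,"dy":-0.056,"dz":-0.001,"wx":0,"wy":0,"wz":0,"gripper":1},{"dx":-0.0095,"dy":-0.062,"dz":-0.001,"wx":0,"wy":0,"wz":0,"gripper":1}])

```text
clock: 19.75
position: [549.7, 24.9, 25.2]
ee_rot: [0.707, 0.038, -0.705, 0.037]
contact_force: [0.3, -0.8, -0.2]
gripper_width: 0.3
```

```bash
python3 mv.py 171,0,19; python3 pic.py c3
```

```text
clock 19.75 pos [549.7  24.9  60.7] track [139.3   0.3  19.5] F [ 0.3 -0.8 -0.2] w 0.3
rot [ 0.3 -0.2  0.1]
171,0,19 world [546.8  56.2  64.6] shift mm [ -3.9 -31.4  -0.5]
```

View pics/c3.png

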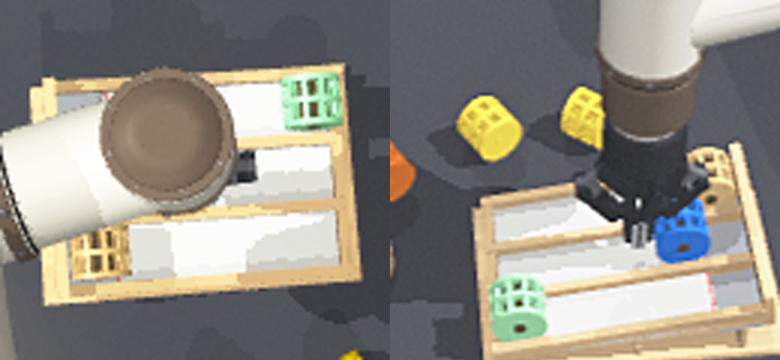

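arm_command(rows=[{"dx":-0.0005,"dy":-0.005,"dz":0,"wx":0,"wy":0,"wz":0,"gripper":1},{"dx":-0.001,"dy":-0.01,"dz":0,"wx":0,"wy":0,"wz":0,"gripper":1},{"dx":-0.002,"dy":-0.015,"dz":0,"wx":0,"wy":0,"wz":0,"gripper":1},{"dx":-0.0025,"dy":-0.019,"dz":0,"wx":0,"wy":0,"wz":0,"gripper":1},{"dx":-0.003,"dy":-0.023,"dz":0,"wx":0,"wy":0,"wz":0,"gripper":1},{"dx":-0.0035,"dy":-0.027,"dz":0,"wx":0,"wy":0,"wz":0,"gripper":1},{"dx":-0.004,"dy":-0.031,"dz":0,"wx":0,"wy":0,"wz":0,"gripper":1},{"dx":-0.004,"dy":-0.031,"dz":0,"wx":0,"wy":0,"wz":0,"gripper":1}])

```text
clock: 20.65
position: [546.5, 56.5, 29.3]
ee_rot: [0.707, 0.039, -0.705, 0.037]
contact_force: [-0.4, 0.6, -0.2]
gripper_width: 0.0
```

```bash
python3 mv.py 171,0,19; python3 ov.py c4 0
```

```text
clock 20.65 pos [546.5  56.5  64.8] track [171.4   0.3  19.1] F [-0.4  0.6 -0.2] w 0.0
rot [ 0.4 -0.2  0.1]
171,0,19 world [546.8  56.2  64.6] shift mm [ 0.1  0.4 -0.3]
```

View pics/c4.png

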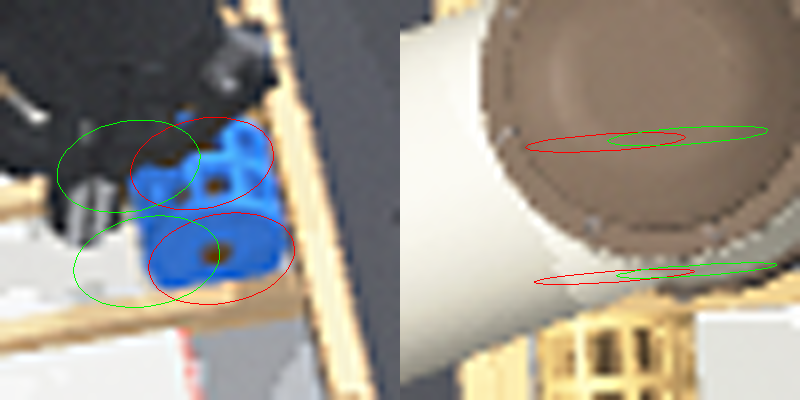

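Blue matches the hollow outline too. I'll back off, lift clear and move the arm aside for a full check.

arm_command(rows=[{"dx":0,"dy":0.015,"dz":0,"wx":0,"wy":0,"wz":0,"gripper":1},{"dx":0,"dy":0.03,"dz":0,"wx":0,"wy":0,"wz":0,"gripper":1},{"dx":-0.03,"dy":0.04,"dz":0,"wx":0,"wy":0,"wz":0,"gripper":1},{"dx":-0.07,"dy":0.04,"dz":0,"wx":0,"wy":0,"wz":0,"gripper":1},{"dx":-0.11,"dy":0.04,"dz":0,"wx":0,"wy":0,"wz":0,"gripper":1},{"dx":-0.15,"dy":0.04,"dz":0,"wx":0,"wy":0,"wz":0,"gripper":1},{"dx":-0.17,"dy":0.01,"dz":0.03,"wx":0,"wy":0,"wz":0,"gripper":1},{"dx":-0.17,"dy":-0.02,"dz":0.06,"wx":0,"wy":0,"wz":0,"gripper":1}])

```text
clock: 21.55
position: [485.9, 68.6, 202.3]
ee_rot: [0.71, 0.038, -0.703, 0.035]
contact_force: [0.1, 1.7, -0.5]
gripper_width: 0.4
```

arm_command(rows=[{"dx":0,"dy":-0.04,"dz":0.01,"wx":0,"wy":0,"wz":0,"gripper":1},{"dx":0,"dy":-0.08,"dz":0.02,"wx":0,"wy":0,"wz":0,"gripper":1},{"dx":0,"dy":-0.12,"dz":0.03,"wx":0,"wy":0,"wz":0,"gripper":1},{"dx":0,"dy":-0.16,"dz":0.04,"wx":0,"wy":0,"wz":0,"gripper":1},{"dx":0,"dy":-0.2,"dz":0.05,"wx":0,"wy":0,"wz":0,"gripper":1},{"dx":0,"dy":-0.24,"dz":0.06,"wx":0,"wy":0,"wz":0,"gripper":1},{"dx":0,"dy":-0.28,"dz":0.07,"wx":0,"wy":0,"wz":0,"gripper":1},{"dx":0,"dy":-0.28,"dz":0.07,"wx":0,"wy":0,"wz":0,"gripper":1}])

```text
clock: 22.35
position: [386.8, 342.5, 202.5]
ee_rot: [0.71, 0.04, -0.703, 0.036]
contact_force: [0.1, 0.1, -1.2]
gripper_width: -0.1
```

```bash
python3 pic.py d1; python3 - <<'E'
from h import *
from bench import get_image
Rm,t=trackT(np.load("track.npy"))
o=[]
for n,b in(("top",(145,265,200,330)),("scene",(150,270,225,355))):
    d=get_image(n);q=lambda P:proj(d,(Rm@np.array(P,float).reshape(-1,3).T).T+t)
    cv2.imwrite(f"pics/d_{n}.png",d["img"][:,:,::-1])
    c=cv2.resize(d["img"][b[0]:b[1],b[2]:b[3],::-1],None,fx=3,fy=3,interpolation=cv2.INTER_CUBIC)
    for x,y,z in((216.5,60,21),(216.5,0,21),(19,-60,26)):
        C=cyl((x,y,z))
        for k in(0,48): cv2.polylines(c,[((q(C[k:k+48])-[b[2],b[0]]+.5)*3).astype(int).reshape(-1,1,2)],True,(0,0,255),1)
    o.append(c)
cv2.imwrite("pics/d2.png",np.hstack(o))
E
```

```text
(no output)
```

View pics/d2.png

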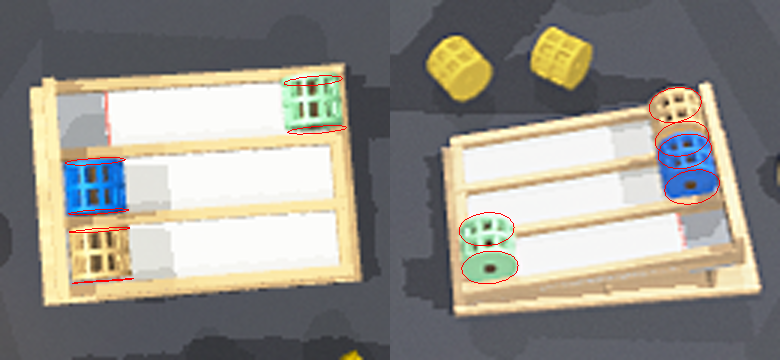

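View pics/d_top.png

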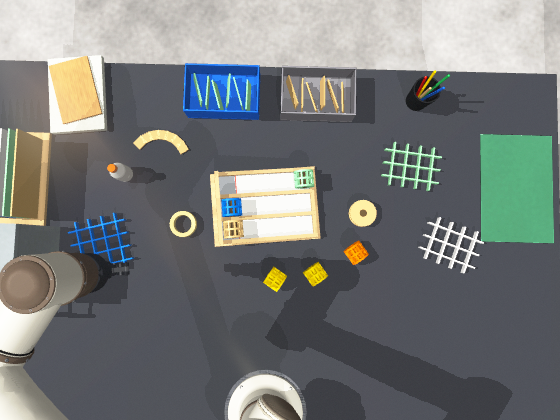

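Both rollers sit in the hollow, blue at (232,207) and ply at (233,229) in the top view. Mint is at the foot at (303,179), and the bystanders are where they were.

```bash
python3 - <<'E'
from bench import arm
s=arm.read_state();print(s["clock"],s["contact_force"],abs(s["joint_vel"]).max());print(arm.job_done())
E
```

```text
22.55 [ 0.16920784 -0.02774229 -0.32790771] 0.008171034201010532
the job is handed in; nothing more can be done
None
```

I pushed the plywood roller and then the blue roller, each up its own lane and over the lip, with closed fingers. I handed the job in at about 22.6 s; no verdict was reported.

- **Final pictures:** both cameras show the plywood and blue rollers in the hollow, matching outlines projected at 216.5 mm up the track and 21 mm above the lane. The mint roller still matches its place at the foot. In the top view the other things look unmoved. The arm was standing clear, with under 0.5 N on the tool.
- **A check that disagreed:** the pictures put the fingertips well above the reported tool position. A light touch on the bare table (7.5 N) showed they were about 35 mm higher than reported, and I corrected all pushing heights for that.
- **Accuracy:** the two cameras' fits of the ramp agreed to about 2 mm. I judged the parked positions by overlaying outlines on the pictures, not by a separate measurement.

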